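Set up the hook-over hanger on the bench rail

ROBOT

A 6-joint arm with a two-finger parallel gripper is mounted at the origin on a cart in front of the work surface, level with it; the furniture and walls round the work are solid. World frame = base frame: x ahead of the robot, y to its left, z up, the work surface at z = 0. Lengths are in m, angles in degrees, forces in N, time in s.
With the tool pointing down it reaches from about 0.35 to 0.975 m from the base axis. Payload 17.4 kg.
Tool frame: the origin (TCP) lies midway between the tips of the shut fingers; the grasp point (between the pads) lies 19 mm behind it; z points along the fingers, y is the line along which they close (so a half turn about z gives the same grasp; the last joint's range is limited). The gripper opens to 85 mm and grips with 20 to 120 N. Pads are 22 mm wide; open, the fingers measure 114 mm over their backs; the gripper's body (76 mm by 85 mm) begins 54 mm behind the grasp point. The pads swing forward as they close: fully open they stand 13 mm farther back than shut.
Start: joints at [65.386, 6.646, 82.598, -0, 90.757, -2.166], TCP at [0.258, 0.624, 0.231] pointing down, gripper open.
Joint ranges: [-162.19, 162.19], [-47.58, 125.68], [4.15, 143.07], [-65.23, 245.23], [0.69, 171.88], [-170.13, 170.13]. Speed limits (degrees/s): [108.29, 108.29, 127.2, 180, 180, 180].

INTERFACE

Orientations are given as a 3x3 rotation matrix whose columns are the frame's x, y, z axes.
In Python, from bench import observe, capture, camera_info, job_done gives the robot as it stands.
- The arm moves only by the tool play_rows, never from a script. Its argument "deltas" is a list of rows, each a list of 5 numbers: the finger opening in mm, from 0 to 85.4, then the shift along the tool's x, y, z in mm, then the turn about the tool's z in rad. A call has 1 to 10 rows; each row is the pose to reach, as a shift and turn from the pose commanded when the call began, along the tool's axes at that moment; what a row does not reach only later rows make up. A row lasts 1/8 s, in which the tool goes at most 62.5 mm and 10.7 degrees, less where a joint would pass 70% of its speed; a pose out of reach is approached as far as the arm can. A call with a gripper value outside its range is refused whole. The fingers move at their own pace and stop on an object; "grip_force" is the grip in N (left out, the last holds). Time passes only in rows, so rows that repeat a pose let the fingers close. It gives the time, the measured TCP pose, the force, the opening and the grip force at its end, in the units of the state.
- observe(): the state, without advancing time (a new reading comes with each control period).
- capture(name): name is "scene" or "top" or "wrist"; returns the picture (480x640x3 uint8, red, green, blue); there is no depth.
- camera_info(name): a dict with "mtx" (3x3 intrinsics, pixels), "extrinsics" (4x4, takes a point from camera to world coordinates). Camera axes: x right, y down, z forward; pixel columns grow to the right and rows downward; lengths in m; the calibration is good to about 2 mm. A picture is of the moment at which its call begins: read the wrist's pose just before it. camera_info takes no time and is no camera call; for the wrist camera it gives the pose at the moment of the call.
- job_done(): hands the job in; it is judged then, once.
The state is a dict: "t": time; "joints": joint angles; "dq": joint speeds; "joint_efforts": joint torques, N m; "tcp_pos": TCP position; "orientation": TCP orientation; "wrist_force": force on the tool from outside, world axes, zero at the start; "ft_torque": the same for the moment, N m; "grip_width": finger opening in m; "grasp_force": force on a finger pad.
Only numpy, scipy, OpenCV 4.12 (cv2) and the standard library are available. Lean on these libraries where they do the work, as an engineer would, in place of code of your own. Each camera call takes 0.05 s, during which the arm holds its last target. There are 200 camera calls.

TASK

Hang the hook-over hanger astride the rail of the stand, well away from the posts, with its black knob towards the robot's side, and let it go once it sits fully down. Then take it again by the black knob and pull its sprung arm straight out to the stop, where it catches and stays out by itself. Do not drag the stand from its place and leave the other things where they are.

Things in the scene. Friction and masses are not known exactly. Their poses are not given: they have to be found in the camera images.
- stand: Loose heavy (3.5 kg) stand: grey foot plate 180 (y) x 12 mm, from x = -85 to +45 mm; two 12 mm posts at y = -82 and +82 mm carry a level flat steel rail 12 mm thick (x), 180 mm long (y), 24 mm tall, its top 115 mm above the bench. Origin: foot's underside, below the rail's middle. -x faces roughly to the robot. A level pull of over about 17 N on the rail can drag or tip it.
- rail_top (a point): Middle of the rail's top edge, 115 mm above the stand's origin; same axes as the stand (y along the rail).
- hanger: Loose aluminium saddle, 0.3 kg, standing on its two legs. Origin: at bench level midway between the legs' feet; x across the slot between the legs, y along it, z up; arm and knob point to -x. Legs 50 mm wide (y); bridge plate on them, top at z = 46 mm; counterweight behind, to x = +29 mm. Spring housing 24 mm wide, z = 17 to 43 mm, runs forward to x = -55 mm; the arm slides out of it.
- hanger_roof (a point): Middle of the roof of the slot, 40 mm above the hanger's origin; axes as the hanger. The slot is 16 mm wide (mouth flared to about 21 mm) and 40 mm deep and goes astride the 12 mm rail; the roof touches the rail's top when fully down.
- grip_fin (a point): Centre of the grey upright grip fin on top of the hanger, 61 mm above its origin, nearly over its centre of mass: 10 mm thick (y), 34 mm long (x), standing from z = 46 to 76 mm. Axes as the hanger.
- pull_knob (a point): Centre of the black knob at the end of the arm: an upright cylinder 20 mm in diameter, 40 mm tall, 75 mm in front of (-x) the hanger's origin with the arm in, 30 mm above the origin's level. Axes as the hanger.
- hanger_arm (a joint): How far the arm is out, m: 0 = in, 0.039 = at the stop. Sprung home: it takes 2 N at first, 4 N at 20 mm, then 8 to 10 N up to 32 mm where a ball catch gives way; past that it goes easily to the stop and, let go, rests at about 0.036 (6 N or more pushes it in again). Let go earlier, it springs home. Only astride the rail is the hanger held against the pull; it shifts about 2 mm there first.
- jar: White lidded jar, 58 mm in diameter, 42 mm tall; bystander. Origin under its centre.
- model: White plaster model pair, 52 x 60 x 43 mm; bystander. Origin under its centre.
- cast: Yellow dental cast, 44 x 48 x 28 mm; bystander. Origin under its centre.
- parts_box: Small beige open parts box, 73 x 65 x 30 mm; bystander. Origin under its centre.

How it is judged (in metres and radians):
On the way, in this order (a step that is already met when the one before it is completed fails the run):
1. the hanger hangs astride the rail, fully down, arm still in, let go (z of hanger_roof in the frame of rail_top between -0.005 and 0.005 m and x of hanger_roof in the frame of rail_top between -0.006 and 0.006 m and y of hanger_roof in the frame of rail_top between -0.045 and 0.045 m and angle between hanger's own z axis and vertical below 0.15 rad and x of pull_knob in the frame of rail_top below -0.05 m and value of joint hanger_arm below 0.01 m and contact force between the fingers and hanger below 0.1 N), for 0.2 s.
2. its arm is pulled out to the stop (z of hanger_roof in the frame of rail_top between -0.005 and 0.005 m and x of hanger_roof in the frame of rail_top between -0.006 and 0.006 m and y of hanger_roof in the frame of rail_top between -0.045 and 0.045 m and angle between hanger's own z axis and vertical below 0.15 rad and x of pull_knob in the frame of rail_top below -0.05 m and value of joint hanger_arm above 0.033 m), for 0.2 s.
At the end, for the whole second after the job is handed in: The hanger sits astride the rail at rest (roof within 5 mm of the rail's top, within 6 mm across it and 45 mm of its middle along it, tilted less than 0.15 rad), knob on the robot's side, arm out at least 33 mm (it rests at about 36) (all of step 2 and linear speed of hanger below 0.02 m/s); the robot touches nothing.
It fails at once if the stand is dragged more than 15 mm or tipped (distance of stand from where it was at the start of the episode above 0.015 m or angle between stand's own z axis and vertical above 0.1 rad).
It fails at once if a bystander is moved more than 15 mm (distance of any of jar, model, cast, parts_box from where it was at the start of the episode above 0.015 m).
It also fails if it takes over 56 s, if anything falls off the work surface, if the arm or the gripper's body presses on something with over 40 N, if the wrist force passes 120 N, or if a joint passes its speed limit or range.

## Working session

There is one attempt and no reset: what is moved stays moved. The work goes in short steps, Python scripts to look and compute and a tool call to move; the robot and the scene stay as the last step left them, time stands still between calls to the robot, and variables do not carry over. Pictures are saved under pics/ and viewed, at most 10 in all, crops included, and the job is handed in when it is done.

Besides the shell and the picture viewer there is one more tool, called after "Emit:" as name([rows], argument=value, ...), one row to a line, values as JSON. play_rows: Moves the arm, as the interface text tells. Its arguments: {"type":"object","properties":{"deltas":{"type":"array"},"grip_force":{"type":"number"}},"required":["deltas"]}

```bash
mkdir -p pics; python3 - <<'E'
from bench import *
import cv2,numpy as np
np.set_printoptions(precision=4,suppress=True)
for n in("scene","top"):
    cv2.imwrite(f"pics/{n}0.png",capture(n)[:,:,::-1]); c=camera_info(n); print(n,np.array(c["mtx"]),np.array(c["extrinsics"]))
print(observe())
E
```

```text
scene [[535.1829   0.     322.1149]
 [  0.     535.1829 240.535 ]
 [  0.       0.       1.    ]] [[ 0.8148 -0.2934  0.5    -0.1457]
 [-0.5798 -0.4178  0.6995 -1.1301]
 [ 0.0036 -0.8598 -0.5106  0.8298]
 [ 0.      0.      0.      1.    ]]
top [[615.5176   0.     330.4455]
 [  0.     615.5176 236.7253]
 [  0.       0.       1.    ]] [[-0.0517 -0.9741  0.2203  0.292 ]
 [-0.9987  0.0498 -0.0144 -0.1134]
 [ 0.0031 -0.2207 -0.9753  1.49  ]
 [ 0.      0.      0.      1.    ]]
{'t': 0.1, 'joints': array([65.388 ,  6.6731, 82.6323,  0.0025, 90.7571, -2.1654]), 'dq': array([ 0.0063,  0.0105,  0.0095,  0.0748, -0.0094,  0.0029]), 'joint_efforts': array([  0.0038, -73.3666, -63.3789,   0.0001,   0.0052,  -0.    ]), 'tcp_pos': array([0.2577, 0.6237, 0.2306]), 'orientation': array([[-0.9242,  0.3818, -0.0005],
       [ 0.3818,  0.9242, -0.001 ],
       [ 0.0001, -0.0011, -1.    ]]), 'wrist_force': array([0.2256, 0.1341, 0.2184]), 'ft_torque': array([-0.0171,  0.0516,  0.0015]), 'grasp_force': 0.0, 'grip_width': 0.08526639068820274}
```

View pics/top0.png

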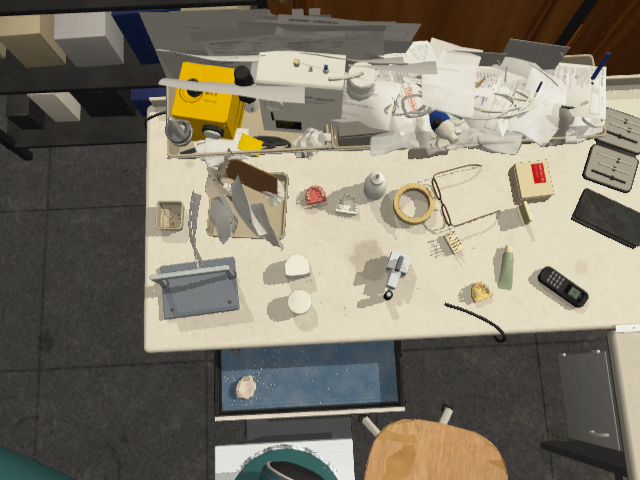

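View pics/scene0.png

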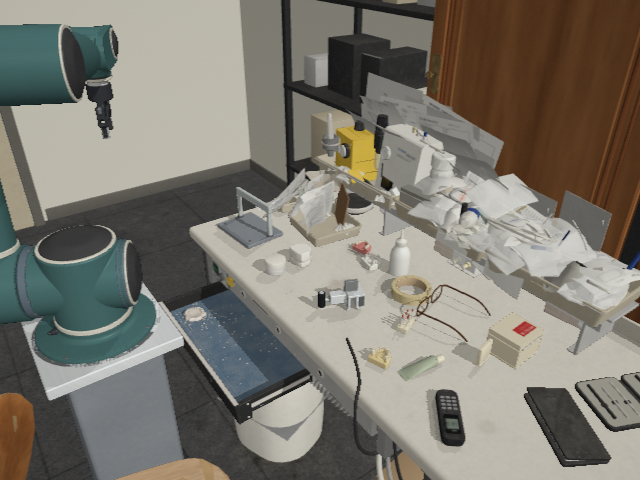

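The top view shows the stand at about (200,285) and the hanger at about (397,270), with its black knob at (388,295). The jar is at (300,301) and the model at (297,266). I'll enlarge these for measurement.

```bash
python3 - <<'E'
import cv2,numpy as np
a=cv2.imread("pics/top0.png");b=cv2.imread("pics/scene0.png")
r=lambda i,x,y,w,h:cv2.resize(i[y:y+h,x:x+w],(400,300),interpolation=cv2.INTER_CUBIC)
cv2.imwrite("pics/mix.png",np.vstack([np.hstack([r(a,145,245,100,75),r(a,350,235,100,75)]),np.hstack([r(b,205,180,100,75),r(b,300,255,100,75)])]))
E
```

```text
(no output)
```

View pics/mix.png

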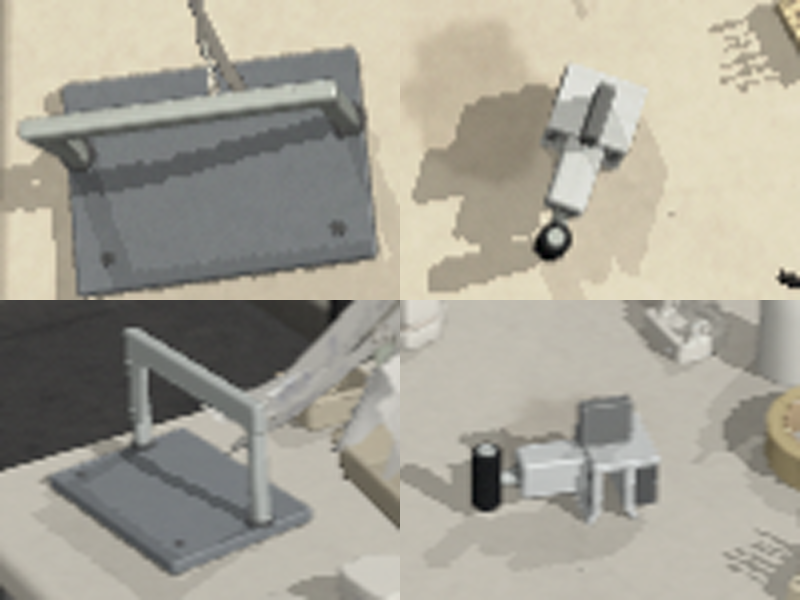

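```bash
cat > h.py <<'E'
from bench import *
import cv2,numpy as np
np.set_printoptions(precision=4,suppress=True)
def ray(ci,u,v,z):
    K=np.array(ci["mtx"]);T=np.array(ci["extrinsics"]);d=T[:3,:3]@np.linalg.solve(K,[u,v,1.]);o=T[:3,3]
    return o+d*(z-o[2])/d[2]
def proj(ci,P):
    K=np.array(ci["mtx"]);T=np.array(ci["extrinsics"]);p=K@(T[:3,:3].T@(np.array(P)-T[:3,3]));return p[:2]/p[2]
E
python3 - <<'E'
from h import *
c=camera_info("top"); s=camera_info("scene")
t=lambda x,y,x0,y0,z:ray(c,x/4+x0,y/4+y0,z)
L=t(22,124,145,245,.115);R=t(336,88,145,245,.115)
print("rail",L,R,np.linalg.norm(L-R),(L+R)/2)
for q in((78,294),(378,257),(356,47),(62,88)): print("foot",t(*q,145,245,.012))
A=t(208,86,350,235,.076);B=t(188,140,350,235,.076);k=t(155,238,350,235,.05)
print("fin",A,B,np.linalg.norm(A-B),"knob",k,"dir",np.degrees(np.arctan2(*(A-B)[1::-1])),np.degrees(np.arctan2(*((A+B)/2-k)[1::-1])),np.linalg.norm((A+B)/2-k))
# scene check
f=lambda P:proj(s,P)
print((f(L)-[205,180])*4,(f(R)-[205,180])*4,(f((A+B)/2)-[300,255])*4,(f(k)-[300,255])*4)
for n,u,v,z in(("jar",300,301,.03),("model",297,266,.03),("box",170,215,.02),("cast",481,291,.02)):print(n,ray(c,u,v,z))
E
```

```text
rail [0.5325 0.2764 0.115 ] [0.544  0.0993 0.115 ] 0.17744984534431604 [0.5383 0.1879 0.115 ]
foot [0.446  0.2709 0.012 ]
foot [0.4589 0.0917 0.012 ]
foot [0.5877 0.1027 0.012 ]
foot [0.5714 0.2816 0.012 ]
fin [ 0.5554 -0.299   0.076 ] [ 0.5241 -0.2849  0.076 ] 0.034335141556814726 knob [ 0.4712 -0.2643  0.05  ] dir -24.249027261812014 -21.980278847210702 0.07835976200358116
[131.8108  23.9491] [259.2943 103.8041] [202.1854  99.8702] [ 84.899  150.4924]
jar [ 0.469  -0.0546  0.03  ]
model [ 0.5537 -0.0509  0.03  ]
box [0.699  0.2573 0.02  ]
cast [ 0.472  -0.4894  0.02  ]
```

Both views agree to within a few mm. The stand is at about (0.537, 0.188) with yaw ~4.3°. The fin is at about (0.540, -0.292) with hanger yaw ~-23°, so the tool is already aligned with the fin. I'll go above the hanger.

Emit:
play_rows([
  [60,-610,-738,20,0],
  [60,-610,-738,20,0],
  [60,-610,-738,20,0],
  [60,-610,-738,20,0],
  [60,-610,-738,20,0],
  [60,-610,-738,20,0],
  [60,-610,-738,20,0],
  [60,-610,-738,20,0],
  [60,-610,-738,20,0],
  [60,-610,-738,20,0],
])

```text
t: 1.35
tcp_pos: [0.4418, 0.0246, 0.2183]
orientation: [[-0.924, 0.382, 0.001], [0.382, 0.924, 0.0], [-0.0, 0.0, -1.0]]
wrist_force: [1.2, 1.1, -0.2]
grip_width: 0.0603
grasp_force: 0.0
```

```bash
python3 - <<'E'
from h import *
o=observe();print(o["t"],o["tcp_pos"],o["orientation"],o["wrist_force"])
d=np.array([.540,-.292,.2])-o["tcp_pos"];print(o["orientation"].T@d*1000)
E
```

```text
1.35 [0.4418 0.0246 0.2183] [[-0.9242  0.3819  0.0006]
 [ 0.3819  0.9242  0.0001]
 [-0.0005  0.0003 -1.    ]] [ 1.1931  1.0903 -0.2073]
[-211.6465 -255.1573   18.2877]
```

Emit:
play_rows([
  [50,-210,-252,18,0],
  [50,-210,-252,18,0],
  [50,-210,-252,18,0],
  [50,-210,-252,18,0],
  [50,-210,-252,18,0],
  [50,-210,-252,18,0],
  [50,-210,-252,18,0],
  [50,-210,-252,18,0],
])

```text
t: 2.35
tcp_pos: [0.5395, -0.2853, 0.2005]
orientation: [[-0.925, 0.381, 0.0], [0.381, 0.925, 0.0], [-0.0, 0.0, -1.0]]
wrist_force: [0.1, -0.1, 0.3]
grip_width: 0.0499
grasp_force: 0.0
```

```bash
python3 - <<'E'
from h import *
o=observe();c=camera_info("wrist");cv2.imwrite("pics/w1.png",capture("wrist")[:,:,::-1])
print(o["t"],o["tcp_pos"],o["orientation"],c)
for P in((.54,-.292,.076),(.4712,-.2643,.05)):print(proj(c,P))
E
```

```text
2.35 [ 0.5395 -0.2853  0.2005] [[-0.9245  0.3811  0.0001]
 [ 0.3811  0.9245  0.0002]
 [-0.0001  0.0002 -1.    ]] {'mtx': array([[382.2055,   0.    , 320.7386],
       [  0.    , 382.2055, 250.4124],
       [  0.    ,   0.    ,   1.    ]]), 'extrinsics': array([[ 0.3803,  0.8846,  0.27  ,  0.4703],
       [ 0.9249, -0.3635, -0.1117, -0.2572],
       [-0.0007,  0.2922, -0.9564,  0.3423],
       [ 0.    ,  0.    ,  0.    ,  1.    ]])}
[313.2174 245.5474]
[312.5813 138.6522]
```

View pics/w1.png

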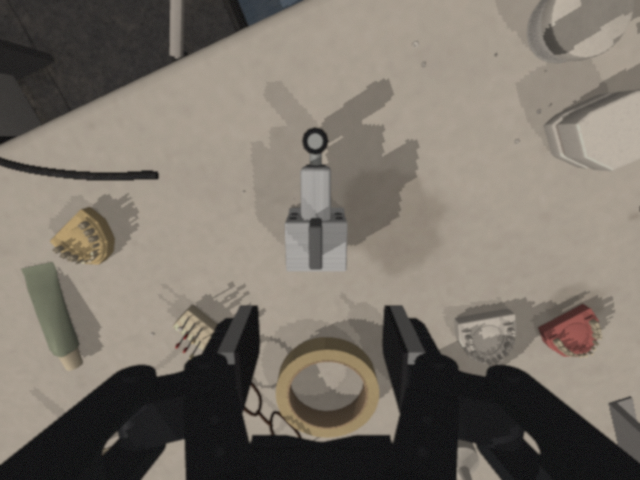

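The wrist view shows the fin's top centred at (315.5, 244) and the knob top at (315, 140). Both are on one image column, so yaw matches the tool.

```bash
python3 - <<'E'
from h import *
o=observe();c=camera_info("wrist")
a=ray(c,315.5,219,.076);b=ray(c,315.5,268.5,.076);k=ray(c,315,140,.05);m=(a+b)/2
print(a,b,np.linalg.norm(a-b),k,np.linalg.norm((m-k)[:2]),np.degrees(np.arctan2(*(m-k)[1::-1])))
m[2]=.050;print(m,o["orientation"].T@(m-o["tcp_pos"])*1000)
E
```

```text
[ 0.5226 -0.2829  0.076 ] [ 0.5571 -0.2972  0.076 ] 0.037365850119566585 [ 0.4729 -0.263   0.05  ] 0.07227295809129707 -21.98578685026904
[ 0.5399 -0.29    0.05  ] [ -2.0374  -4.4187 150.6474]
```

Emit:
play_rows([
  [45,-2,-4.5,50,0],
  [45,-2,-4.5,100,0],
  [45,-2,-4.5,130,0],
  [45,-2,-4.5,150,0],
  [45,-2,-4.5,150,0],
  [0,-2,-4.5,150,0],
  [0,-2,-4.5,150,0],
  [0,-2,-4.5,150,0],
  [0,-2,-4.5,150,0],
  [0,-2,-4.5,150,0],
], grip_force=60)

```text
t: 3.65
tcp_pos: [0.5403, -0.2917, 0.0516]
orientation: [[-0.924, 0.382, 0.002], [0.382, 0.924, -0.001], [-0.002, -0.0, -1.0]]
wrist_force: [-0.1, 0.0, 7.4]
grip_width: 0.0087
grasp_force: 61.9
```

Emit:
play_rows([
  [0,0,0,-20,0],
  [0,0,0,-70,0],
  [0,0,0,-120,0],
  [0,0,0,-160,0],
  [0,0,0,-170,0],
  [0,0,0,-170,0],
])

```text
t: 4.4
tcp_pos: [0.5396, -0.2912, 0.22]
orientation: [[-0.924, 0.382, -0.0], [0.382, 0.924, 0.0], [0.0, 0.0, -1.0]]
wrist_force: [-0.2, 1.1, -4.0]
grip_width: 0.0085
grasp_force: 60.5
```

```bash
python3 - <<'E'
from h import *
o=observe();print(o["t"],o["tcp_pos"],o["grip_width"],o["wrist_force"],o["ft_torque"])
y=np.radians(4.3)
# target: 0 offset
d=np.array([.537,.188,o["tcp_pos"][2]])-o["tcp_pos"];print(o["orientation"].T@d*1000)
E
```

```text
4.4 [ 0.5396 -0.2912  0.22  ] 0.0085463326540741 [-0.1513  1.0874 -3.9613] [ 0.0311  0.0342 -0.0068]
[185.4284 441.9047   0.0177]
```

Emit:
play_rows([
  [0,10,20,0,0],
  [0,30,70,0,-0.05],
  [0,50,120,0,-0.12],
  [0,70,170,0,-0.2],
  [0,92,220,0,-0.28],
  [0,114,271,0,-0.35],
  [0,135,322,0,-0.42],
  [0,155,370,0,-0.46],
  [0,174,414,0,-0.46],
  [0,185,442,0,-0.46],
])

```text
t: 5.65
tcp_pos: [0.536, 0.1904, 0.2184]
orientation: [[-0.998, -0.07, -0.003], [-0.07, 0.998, -0.0], [0.003, -0.0, -1.0]]
wrist_force: [-0.2, -0.1, -3.3]
grip_width: 0.0088
grasp_force: 60.4
```

Emit:
play_rows([
  [0,0,0,0,0],
  [0,0,0,0,0],
])

```text
t: 5.9
tcp_pos: [0.5369, 0.1878, 0.2191]
orientation: [[-0.998, -0.069, -0.002], [-0.069, 0.998, -0.001], [0.002, -0.001, -1.0]]
wrist_force: [-0.4, -0.1, -3.1]
grip_width: 0.0087
grasp_force: 60.4
```

```bash
python3 - <<'E'
from h import *
o=observe();c=camera_info("wrist");w=capture("wrist")[:,:,::-1];t=capture("top")[:,:,::-1]
cv2.imwrite("pics/w2.png",w);cv2.imwrite("pics/t2.png",t)
cv2.imwrite("pics/m2.png",np.hstack([cv2.resize(w[:,:],(480,360)),cv2.resize(t[225:345,135:241],(318,360),interpolation=cv2.INTER_CUBIC)]))
print(o["t"],o["tcp_pos"],o["orientation"],o["wrist_force"],c["extrinsics"])
u=np.array([np.cos(np.radians(4.3)),np.sin(np.radians(4.3))]);n=np.array([-u[1],u[0]])
for s in(-.09,0,.09):
  for w in (-.006,.006):print(proj(c,[*(np.array([.537,.188])+n*s+u*w),.115]))
E
```

```text
5.9 [0.5369 0.1878 0.2191] [[-0.9976 -0.0687 -0.0016]
 [-0.0687  0.9976 -0.0006]
 [ 0.0017 -0.0005 -1.    ]] [-0.3625 -0.1197 -3.1361] [[-0.0695  0.9546  0.2896  0.4624]
 [ 0.9976  0.0669  0.0189  0.1824]
 [-0.0013  0.2902 -0.957   0.3611]
 [ 0.      0.      0.      1.    ]]
[187.2656 242.6821]
[189.1555 259.7169]
[321.7642 242.0194]
[321.8476 259.0801]
[456.5355 241.3554]
[454.8051 258.4421]
```

View pics/w2.png

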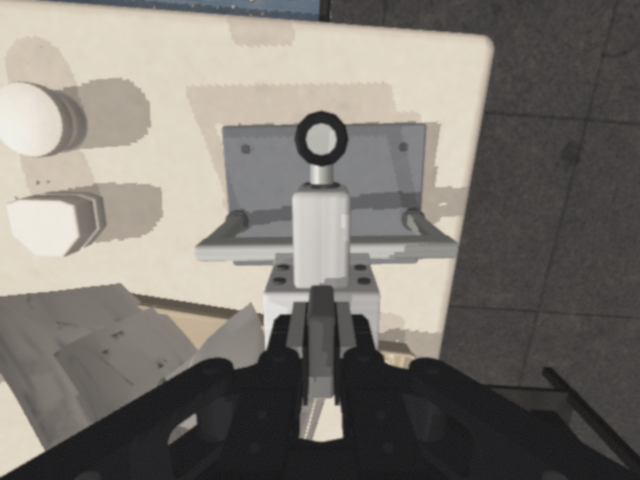

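The wrist view shows the rail from (197,253) to (458,250) and the knob at (321,138), hanging straight. I'll zoom in on the rail's ends.

```bash
python3 - <<'E'
from h import *
w=cv2.imread("pics/w2.png")
r=lambda x,y:cv2.resize(w[y:y+60,x:x+80],(400,300),interpolation=cv2.INTER_CUBIC)
cv2.imwrite("pics/z2.png",np.vstack([np.hstack([r(190,210),r(390,210)]),np.hstack([r(280,100),r(280,240)])]))
g=cv2.cvtColor(w,6)
for x in(215,240,260,380,400,440):print(x,g[228:272,x])
E
```

```text
215 [198 175 144 115  98  96  94  93  92  93  91  91  93  93  94  97 109 127
 148 166 177 188 194 197 196 194 193 195 198 199 196 193 189 195 208 214
 215 215 216 216 217 218 218 218]
240 [ 83  85  86  95 109 122 130 130 123 110  97  93  93  94  96 100 115 134
 153 169 180 191 195 197 195 195 195 196 198 198 195 189 172 147 131 128
 136 164 201 214 217 216 218 217]
260 [132 133 133 132 130 131 129 129 122 107  96  92  93  93  96 104 118 139
 158 171 184 193 195 197 197 195 196 197 197 197 191 181 159 140 131 130
 138 168 202 216 217 217 217 218]
380 [133 133 131 132 134 131 127 116 100  93  92  94  94  97 107 127 149 163
 177 187 194 197 193 193 191 190 190 190 188 180 161 138 131 133 135 151
 186 211 217 219 218 218 218 218]
400 [131 132 131 131 131 129 126 111  99  93  92  92  94  99 113 133 152 169
 181 189 194 194 191 178 157 146 145 143 141 135 130 133 134 133 140 167
 202 214 215 215 214 215 215 216]
440 [207 192 163 128 100  94  93  92  93  93  92  94  95  98 108 119 127 135
 141 144 147 144 145 142 143 144 145 142 141 149 178 208 217 219 217 218
 216 216 216 216 217 217 217 217]
```

View pics/z2.png

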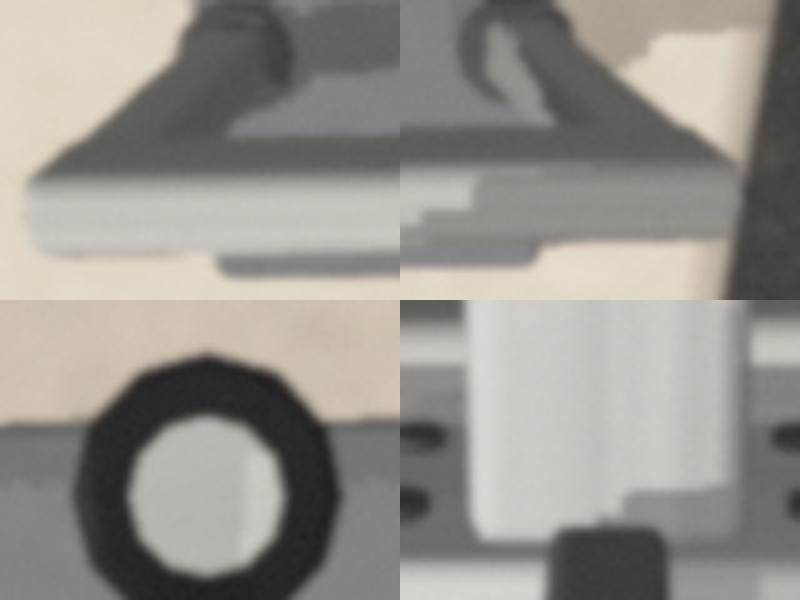

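```bash
python3 - <<'E'
from h import *
o=observe();c=camera_info("wrist")
a=ray(c,215,252.8,.115);b=ray(c,440,250,.115);L=ray(c,196,253,.115);R=ray(c,458,250,.115);d=a-b;th=np.arctan2(-d[0],d[1])
u=np.array([np.cos(th),np.sin(th)]);m=((L+R)/2)[:2];print("rail yaw",np.degrees(th),a,b,m,np.linalg.norm(L-R))
k=ray(c,321.4,139,.218)
h=k[:2]+.075*u;print("knob",k,"hanger",h,"tcp",o["tcp_pos"])
e=(L+R)[:2]/2-h;print("err across,along",e@u,e@[-u[1],u[0]], "using tcp:",(m-o["tcp_pos"][:2])@u,"tool yaw",np.degrees(np.arctan2(o["orientation"][1,0],o["orientation"][0,0])))
E
```

```text
rail yaw -175.31709603896059 [0.5442 0.1155 0.115 ] [0.5318 0.2669 0.115 ] [0.5381 0.1909] 0.17690218789423484
knob [0.4644 0.1821 0.218 ] hanger [0.3896 0.176 ] tcp [0.5373 0.1872 0.2197]
err across,along -0.14918266155793705 -0.0027478349238892717 using tcp: -0.001121273274733897 tool yaw -176.13324110459197
```

Across the rail, the hanger is within ~1 mm. I'll lower it in stages and watch the force.

Emit:
play_rows([
  [0,0,3,15,-0.012],
  [0,0,3,35,-0.012],
  [0,0,3,48,-0.012],
  [0,0,3,56,-0.012],
  [0,0,3,64,-0.012],
  [0,0,3,68,-0.012],
  [0,0,3,70,-0.012],
])

```text
t: 6.88
tcp_pos: [0.5374, 0.1909, 0.1503]
orientation: [[-0.997, -0.08, 0.0], [-0.08, 0.997, 0.0], [-0.0, 0.0, -1.0]]
wrist_force: [0.1, 0.2, -3.4]
grip_width: 0.009
grasp_force: 60.5
```

Emit:
play_rows([
  [0,0,0,8,0],
  [0,0,0,16,0],
  [0,0,0,20,0],
  [0,0,0,22,0],
  [0,0,0,22,0],
])

```text
t: 7.5
tcp_pos: [0.5374, 0.1908, 0.1283]
orientation: [[-0.997, -0.08, -0.0], [-0.08, 0.997, 0.0], [0.0, 0.0, -1.0]]
wrist_force: [-0.1, 0.4, -2.6]
grip_width: 0.0089
grasp_force: 60.5
```

Emit:
play_rows([
  [0,0,0,1,0],
  [0,0,0,1.5,0],
  [0,0,0,1.5,0],
])

```text
t: 7.88
tcp_pos: [0.5374, 0.1909, 0.1269]
orientation: [[-0.997, -0.08, 0.0], [-0.08, 0.997, 0.0], [-0.0, 0.0, -1.0]]
wrist_force: [0.5, 0.3, -2.1]
grip_width: 0.0088
grasp_force: 60.5
```

Emit:
play_rows([
  [45,0,0,0,0],
  [45,0,0,0,0],
  [45,0,0,0,0],
  [45,0,0,0,0],
  [45,0,0,-30,0],
  [45,0,0,-60,0],
  [45,0,0,-80,0],
  [45,0,0,-80,0],
])

```text
t: 8.88
tcp_pos: [0.5378, 0.191, 0.208]
orientation: [[-0.997, -0.08, 0.002], [-0.08, 0.997, 0.001], [-0.002, 0.0, -1.0]]
wrist_force: [0.4, 0.3, -0.7]
grip_width: 0.0452
grasp_force: 0.0
```

```bash
python3 - <<'E'
from h import *
o=observe();c=camera_info("wrist");w=capture("wrist")[:,:,::-1];s=capture("scene")[:,:,::-1]
cv2.imwrite("pics/w3.png",w)
cv2.imwrite("pics/m3.png",np.hstack([cv2.resize(w[60:420,140:500],(400,400)),cv2.resize(s[165:265,195:295],(400,400),interpolation=cv2.INTER_CUBIC)]))
print(o["t"],o["tcp_pos"],o["grip_width"],o["wrist_force"]);u=np.array([.9967,.0816])
h=np.array([.538,.190]);print(proj(c,[*h,.151]),proj(c,[*(h-.075*u),.125]))
E
```

```text
8.875 [0.5378 0.191  0.208 ] 0.04523383268881702 [ 0.3654  0.2862 -0.6872]
[319.6777 274.8821] [319.6254 133.447 ]
```

View pics/m3.png

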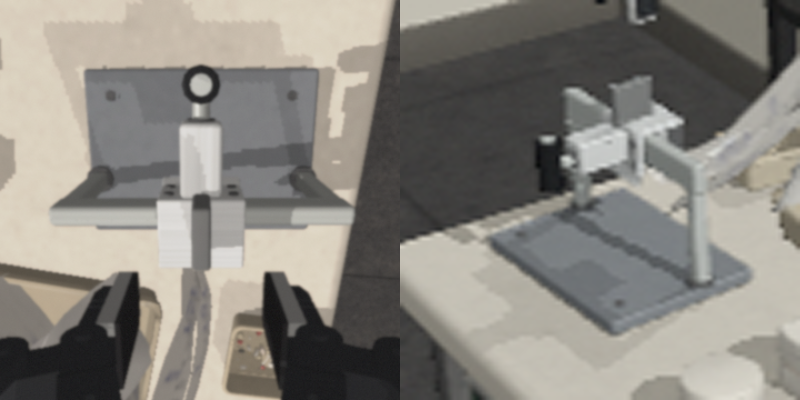

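The hanger is seated astride the rail, with its knob at wrist pixel (321,136.5). Next I'll compute the move to the knob.

```bash
python3 - <<'E'
from h import *
o=observe();c=camera_info("wrist")
k=ray(c,321,136.5,.125);print(k);k[2]=.089
print(o["orientation"].T@(k-o["tcp_pos"])*1000)
E
```

```text
[0.4639 0.1845 0.125 ]
[ 73.3878  -0.3581 116.719 ]
```

Emit:
play_rows([
  [50,40,0,0,0],
  [50,70,0,0,0],
  [50,74,0,30,0],
  [50,74,0,70,0],
  [50,74,0,100,0],
  [50,74,0,116,0],
  [50,74,0,117,0],
  [50,74,0,117,0],
])

```text
t: 9.98
tcp_pos: [0.464, 0.185, 0.0906]
orientation: [[-0.997, -0.08, 0.001], [-0.08, 0.997, 0.0], [-0.001, 0.0, -1.0]]
wrist_force: [0.6, 0.9, 0.9]
grip_width: 0.0498
grasp_force: 0.0
```

Emit:
play_rows([
  [0,0,0,0,0],
  [0,0,0,0,0],
  [0,0,0,0,0],
  [0,0,0,0,0],
  [0,0,0,0,0],
], grip_force=80)

```text
t: 10.6
tcp_pos: [0.4639, 0.185, 0.0902]
orientation: [[-0.997, -0.08, 0.001], [-0.08, 0.997, 0.0], [-0.001, 0.0, -1.0]]
wrist_force: [1.6, 1.4, 4.8]
grip_width: 0.0182
grasp_force: 78.0
```

Emit:
play_rows([
  [0,3,0,0,0],
  [0,6,0,0,0],
  [0,9,0,0,0],
  [0,12,0,0,0],
  [0,15,0,0,0],
  [0,18,0,0,0],
  [0,21,0,0,0],
  [0,24,0,0,0],
  [0,24,0,0,0],
])

```text
t: 11.72
tcp_pos: [0.4396, 0.183, 0.0898]
orientation: [[-0.997, -0.08, 0.0], [-0.08, 0.997, 0.0], [-0.0, -0.0, -1.0]]
wrist_force: [2.6, 0.8, 5.1]
grip_width: 0.0181
grasp_force: 77.9
```

The pull force is lower than I'd expect, so I'll check for slip.

```bash
python3 - <<'E'
from h import *
w=capture("wrist")[:,:,::-1];s=capture("scene")[:,:,::-1]
cv2.imwrite("pics/m4.png",np.hstack([cv2.resize(w[60:420,140:500],(400,400)),cv2.resize(s[165:265,195:295],(400,400),interpolation=cv2.INTER_CUBIC)]))
print(observe()["wrist_force"],observe()["ft_torque"])
E
```

```text
[2.9545 1.3756 4.7893] [ 0.1125 -0.9562  0.0691]
```

View pics/m4.png

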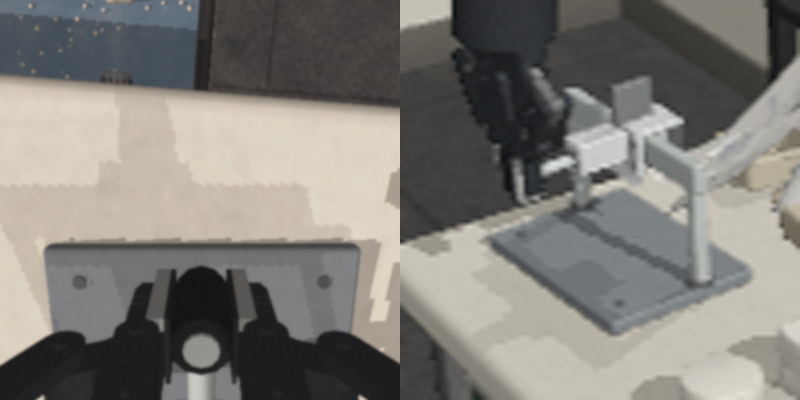

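The knob is held between the pads, the rod is extending and the hanger hasn't moved. I'll keep pulling.

Emit:
play_rows([
  [0,2,0,0,0],
  [0,4,0,0,0],
  [0,6,0,0,0],
  [0,8,0,0,0],
  [0,10,0,0,0],
  [0,10,0,0,0],
], grip_force=110)

```text
t: 12.58
tcp_pos: [0.4299, 0.1821, 0.0898]
orientation: [[-0.997, -0.08, 0.0], [-0.08, 0.997, -0.0], [-0.0, -0.0, -1.0]]
wrist_force: [6.1, 0.6, 3.9]
grip_width: 0.0177
grasp_force: 107.2
```

Emit:
play_rows([
  [0,1,0,0,0],
  [0,2,0,0,0],
  [0,3,0,0,0],
  [0,4,0,0,0],
  [0,4,0,0,0],
])

```text
t: 13.2
tcp_pos: [0.4256, 0.1818, 0.0897]
orientation: [[-0.997, -0.08, -0.0], [-0.08, 0.997, -0.0], [0.0, -0.0, -1.0]]
wrist_force: [2.3, -0.8, 5.3]
grip_width: 0.0171
grasp_force: 107.2
```

The force dropped from 6 to 2 N, so the catch has passed. I'll ease on to the stop.

Emit:
play_rows([
  [0,1,0,0,0],
  [0,1.5,0,0,0],
  [0,1.5,0,0,0],
  [0,1.5,0,0,0],
])

```text
t: 13.7
tcp_pos: [0.4243, 0.1817, 0.0898]
orientation: [[-0.997, -0.08, 0.0], [-0.08, 0.997, -0.0], [-0.0, -0.0, -1.0]]
wrist_force: [5.6, -0.6, 4.4]
grip_width: 0.0178
grasp_force: 107.2
```

Emit:
play_rows([
  [0,0.5,0,0,0],
  [0,0.5,0,0,0],
  [45,0,0,0,0],
  [45,0,0,0,0],
  [45,0,0,0,0],
  [45,0,0,0,0],
  [45,0,0,-40,0],
  [45,0,0,-90,0],
  [45,0,0,-120,0],
  [45,0,0,-120,0],
])

```text
t: 14.95
tcp_pos: [0.4249, 0.182, 0.2122]
orientation: [[-0.997, -0.08, 0.003], [-0.08, 0.997, 0.001], [-0.004, 0.001, -1.0]]
wrist_force: [-0.3, 1.2, -0.1]
grip_width: 0.0448
grasp_force: 0.0
```

```bash
python3 - <<'E'
from h import *
o=observe();w=capture("wrist")[:,:,::-1];s=capture("scene")[:,:,::-1]
c=camera_info("wrist");print(o["t"],o["tcp_pos"],o["wrist_force"],o["grip_width"])
cv2.imwrite("pics/m5.png",np.hstack([cv2.resize(w[120:480,140:500],(400,400)),cv2.resize(s[165:265,195:295],(400,400),interpolation=cv2.INTER_CUBIC)]))
u=np.array([.9967,.0816])
for a in (0,.036):
  for dx in (0,-.002):print(a,dx,(proj(c,[*(np.array([.538,.190])-(.075+a-dx)*u),.125])-[140,120])/.9)
E
```

```text
14.95 [0.4249 0.182  0.2122] [-0.2857  1.1994 -0.0923] 0.04479261684776815
0 0 [199.8809 218.3516]
0 -0.002 [199.8766 215.2604]
0.036 0 [199.8011 160.4027]
0.036 -0.002 [199.7964 157.0338]
```

View pics/m5.png

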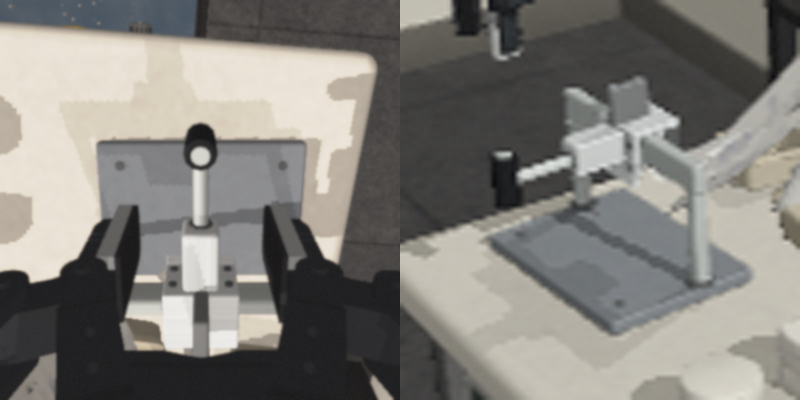

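The knob's top is at (201,155), against a prediction of (200,157) for 36 mm out. The arm stays out, the hanger is seated and the gripper is clear of everything.

```bash
python3 -c "
from bench import job_done;print(job_done())"
```

```text
the job is handed in; nothing more can be done
None
```

The hanger sits astride the rail with its knob towards the robot and its arm caught about 36 mm out by the last camera check; the job is handed in at about 15 s, and the hand-in gave no verdict.

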